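Square a box up in the labelling jig and turn the label template over onto it

ROBOT

A 7-joint arm with a two-finger parallel gripper is mounted at the origin on a cart in front of the work surface, level with it; the furniture and walls round the work are solid. World frame = base frame: x ahead of the robot, y to its left, z up, the work surface at z = 0. Lengths are in m, angles in rad, forces in N, time in s.
With the tool pointing down it reaches from about 0.4 to 0.85 m from the base axis. Payload 10.4 kg.
Tool frame: the origin (TCP) lies midway between the tips of the shut fingers; the grasp point (between the pads) lies 19 mm behind it; z points along the fingers, y is the line along which they close (so a half turn about z gives the same grasp; the last joint's range is limited). The gripper opens to 87 mm and grips with 3 to 60 N. Pads are 19 mm wide; open, the fingers measure 117 mm over their backs; the gripper's body (75 mm by 190 mm) begins 51 mm behind the grasp point.
Start: joints at [1.082, 0.332, -0.065, 1.46, 0.022, 1.35, -0.088], TCP at [0.281, -0.558, 0.223] pointing down, gripper open.
Joint ranges: [-2.6, 2.6], [-0.5, 2.12], [-1.47, 1.34], [0.16, 2.42], [-1.27, 4.41], [0.06, 2.06], [-2.6, 2.6]. Speed limits (rad/s): [2.22, 2.22, 2.79, 2.79, 3.14, 3.14, 3.14].

INTERFACE

Orientations are given as a unit quaternion [x, y, z, w].
In Python, from bench import sensors, eyes, order gives the robot as it stands.
- The arm moves only by the tool arm_command, never from a script. Its argument "steps" is a list of rows, each an object with "rot": the turn, a rotation vector about the world's x, y, z in degrees, a list of three; "slide": the shift along the world's x, y, z in m, a list of three; "grip": the opening, from 0 (shut) to 1 (fully open). A call has exactly 8 rows; each row shifts and turns the commanded pose from where the row before left it; what a row does not reach is not made up. A row lasts 1/8 s, in which the tool goes at most 62.5 mm and 10.7 degrees, less where a joint would pass 70% of its speed; a pose out of reach is approached as far as the arm can. A call with a gripper value outside its range is refused whole. The fingers move at their own pace and stop on an object; "newtons" is the grip in N (left out, the last holds). Time passes only in rows, so rows that do not move let the fingers close, or fill a call up. It gives the time, the measured TCP pose, the force, the opening and the grip force at its end, in the units of the state.
- sensors.read_state(): the state, without advancing time (a new reading comes with each control period).
- eyes.camera(name): name is "scene" or "top" or "wrist"; returns a dict with "pixels" (420x560x3 uint8, red, green, blue), "intrinsics" (3x3 intrinsics, pixels), "pose" (4x4, takes a point from camera to world coordinates). Camera axes: x right, y down, z forward; pixel columns grow to the right and rows downward; lengths in m; the calibration is good to about 2 mm. The wrist camera is an equidistant fisheye: a pixel r from the principal point sees the ray r / f radians off the axis. A picture is of the moment at which its call begins. There is no depth.
- order.close_job(): hands the job in; it is judged then, once.
Trained networks look in a picture, given as the dict that the camera call returned (one of the last four; its "shot" number tells which), for a name from the list of things; names that differ only in an ending like _2 or _b are one class to them, and where a whole thing is asked for, a point or a joint stands for the part that bears it (a point fixed in the world has none). Each returns a list of dicts, best first, with "conf" (0 to 1); they miss things now and then, are a little off and sometimes report something else, mostly with a low value. They report only what shows in the picture. A call takes as long as a camera call. They do not tell look-alikes from the thing itself.
- eyes.look_for(name, picture): "bbox" ([left, top, right, bottom] in pixels, round what is visible of it).
The state is a dict: "time": time; "joint_positions": joint angles; "joint_vel": joint speeds; "joint_torque": joint torques, N m; "ee_pos": TCP position; "eef_rot": TCP orientation; "ft_force": force on the tool from outside, world axes, zero at the start; "torque": the same for the moment, N m; "width": finger opening in m; "grip_force": force on a finger pad.
Only numpy, scipy, OpenCV 4.12 (cv2) and the standard library are available. Lean on these libraries where they do the work, as an engineer would, in place of code of your own. Each camera call takes 0.05 s, during which the arm holds its last target. There are 200 camera calls.

TASK

Get the small cardboard box that stands on the labelling jig's board ready for its label. Push it along the board, never picking it up, until it sits flush against both the hinge spine and the end stop; only then turn the hinged metal template leaf over its spine and press it down flat on top of the box, without crushing the box. Leave the box in its corner and the other things on the bench where they are.

Things in the scene. Friction and masses are not known exactly. Their poses are not given: they have to be found in the camera images.
- jig: labelling jig, its plywood board screwed to the bench. Origin: on the bench top, below the hinge axis. x runs along the spine, about away from the robot, y about to the robot's left, z up. The board is 10 mm thick and spans x -105 to +80 mm, y -165 to +75 mm; the box slides on it
- nest (a point): where the box's centre is when it is home (fixed point of the jig, axes as the jig's): jig x +21.5, y -48, z +30 mm, in the corner of the spine's face at jig y = -12 mm and the end stop's face at jig x = +50 mm
- hinge (a point): middle of the hinge axis on top of the spine (fixed): jig x +21.5, y 0, z +53 mm; the axis runs along the jig's x. The spine is a wooden bar, jig x -36 to +80 mm, y -12 to +12 mm, 47 mm high; the steel hinge barrels reach z = 58 mm
- end_stop (a point): top of the end stop's face that the box comes to (fixed): a low wooden bar across the board's far end, jig x +50 to +62 mm, y -128 to -16 mm, up to z = 26 mm
- rest (a point): top of the wooden rest that carries the parked leaf (fixed): jig x -29 to +72 mm, y +50 to +64 mm, top at z = 50 mm. Beyond it the parked leaf overhangs by 68 mm, and the board's edge by 57 mm, with 48 mm of free height under its edge
- leaf (a joint): angle of the template leaf, rad: 0 parked level on the rest (spine's +y side), 1.57 upright, 3.14 turned over, level on the box (-y side); stops at 0 and 3.2, starts at 0 to 0.3. Aluminium plate, 150 g, 5 mm thick, 100 mm wide (jig x -28.5 to +71.5 mm). Stiff friction hinge: it stays at any angle it is left at; 2 to 3 N at the free edge turns it
- leaf_edge (a point): middle of the leaf's free edge, outer face, 132 mm from the hinge axis (moves with the leaf). The leaf's mid-plane passes through the axis. Its outermost 8 mm is a round black trim 8 mm thick; from 65 to 124 mm off the axis it is plain plate; at 31 to 65 mm is a label window, 50 mm wide, centred
- box_center (a point): centre of the cardboard box to be labelled, 57 (its x) x 72 (its y) x 40 mm, about 150 g, the only box on the jig's board. It starts 20 to 55 mm short of home along the jig's x and 20 to 45 mm along its y, turned by up to 0.3 rad; home, its axes are parallel to the jig's
- next_box_a_center (a point): centre of a waiting small cardboard box, 50 x 66 x 46 mm, on the bench right of the jig; leave it
- next_box_b_center (a point): centre of a waiting flatter small cardboard box, 52 x 68 x 36 mm, on the bench right of the jig; leave it
- label_roll_center (a point): centre of an upright white roll of labels, 66 mm across, 60 mm high, right of the jig; leave it
- tape_measure_center (a point): centre of a tape measure, 68 x 71 x 35 mm, on the bench left of the jig; leave it
There are look-alikes about, which are no part of the job. Leave any green look-alike of the part that bears box_center alone.

How it is judged:
On the way, in this order (a step that is already met when the one before it is completed fails the run):
1. the box is pushed flush into the corner of spine and end stop, the leaf still on its parking side (x of box_center in the frame of jig above 0.0185 m and y of box_center in the frame of jig above -0.051 m and angle between the x axis of box_center and the x axis of jig, either way round below 0.06 rad and value of joint leaf below 1 rad), for 0.2 s.
2. the leaf is carried over its spine (value of joint leaf above 1.8 rad).
At the end, for the whole second after the job is handed in: The box stands on the board within 3 mm of both the spine and the end stop and square to them within 0.06 rad, and the leaf lies turned over on it, level within 0.04 rad (joint above 3.10), all at rest (value of joint leaf between 3.1 and 3.19 rad and velocity of joint leaf between -0.05 and 0.05 rad/s and x of box_center in the frame of jig above 0.0185 m and y of box_center in the frame of jig above -0.051 m and angle between the x axis of box_center and the x axis of jig, either way round below 0.06 rad and z of box_center in the frame of jig between 0.027 and 0.033 m and angle between box_center's own z axis and vertical below 0.06 rad and linear speed of box below 0.02 m/s); the robot touches nothing.
It fails at once if the box is picked up off the board or tipped (more than 8 mm or 0.25 rad) (z of box_center in the frame of jig above 0.038 m or angle between box_center's own z axis and vertical above 0.25 rad).
It fails at once if the box is pushed off the board (z of box_center in the frame of jig below 0.022 m).
It fails at once if the box is crushed under the leaf (more than 80 N) (contact force between leaf and box above 80 N).
It fails at once if another thing on the bench is moved more than 20 mm (distance of any of next_box_a_center, next_box_b_center, label_roll_center, tape_measure_center from where it was at the start of the episode above 0.02 m).
It also fails if it takes over 67 s, if anything falls off the work surface, if the arm or the gripper's body presses on something with over 40 N, if the wrist force passes 120 N, or if a joint passes its speed limit or range.

## Working session

There is one attempt and no reset: what is moved stays moved. The work goes in short steps, Python scripts to look and compute and a tool call to move; the robot and the scene stay as the last step left them, time stands still between calls to the robot, and variables do not carry over. Pictures are saved under pics/ and viewed, at most 10 in all, crops included, and the job is handed in when it is done.

Besides the shell and the picture viewer there is one more tool, called after "Emit:" by a JSON object that holds its "method" and its "body". arm_command: Moves the arm, as the interface text tells. Its arguments: {"type":"object","properties":{"steps":{"type":"array","items":{"type":"object","properties":{"rot":{"type":"array","items":{"type":"number"}},"slide":{"type":"array","items":{"type":"number"}},"grip":{"type":"number"}}}},"newtons":{"type":"number"}},"required":["steps"]}

```bash
mkdir -p pics; cat > h.py <<'E'
import numpy as np, cv2
from bench import sensors, eyes, order
def shot(cam,name):
    p=eyes.camera(cam); cv2.imwrite(f'pics/{name}.png',cv2.cvtColor(p['pixels'],cv2.COLOR_RGB2BGR)); return p
def ray(p,u,v):
    K=p['intrinsics'];T=p['pose'];d=np.array([(u-K[0,2])/K[0,0],(v-K[1,2])/K[1,1],1.]);return T[:3,3],T[:3,:3]@d
def at_z(p,u,v,z):
    o,d=ray(p,u,v);return o+d*(z-o[2])/d[2]
def proj(p,X):
    T=p['pose'];c=T[:3,:3].T@(np.asarray(X,float)-T[:3,3]);q=p['intrinsics']@c;return q[:2]/q[2]
E
python3 - <<'E'
from h import *
np.set_printoptions(precision=4,suppress=True)
for c in ('top','scene'):
    p=shot(c,c+'0'); np.savez(c+'0.npz',**{k:p[k] for k in('intrinsics','pose')})
    print(c,p['intrinsics'],p['pose'])
    for n in ['box_center','leaf','leaf_edge','jig','next_box_a_center','label_roll_center','tape_measure_center']:
        print(n,[(np.round(d['bbox']),round(d['conf'],2)) for d in eyes.look_for(n,p)][:4])
print(sensors.read_state())
E
```

```text
top [[378.8542   0.     275.6375]
 [  0.     378.8542 208.9335]
 [  0.       0.       1.    ]] [[-0.024  -0.9964  0.0818  0.4605]
 [-0.9996  0.025   0.0109 -0.0227]
 [-0.0129 -0.0815 -0.9966  1.244 ]
 [ 0.      0.      0.      1.    ]]
box_center [(array([323., 257., 347., 279.]), 0.8), (array([232., 252., 257., 278.]), 0.68), (array([282., 256., 307., 278.]), 0.6), (array([311., 201., 339., 221.]), 0.55)]
leaf [(array([253., 185., 302., 221.]), 0.57)]
leaf_edge [(array([255., 187., 300., 218.]), 0.93)]
jig [(array([254., 178., 352., 242.]), 0.42)]
next_box_a_center [(array([382., 192., 410., 215.]), 0.72)]
label_roll_center [(array([365., 150., 389., 171.]), 0.57), (array([256., 176., 350., 242.]), 0.18)]
tape_measure_center [(array([257., 179., 353., 243.]), 0.35)]
scene [[535.1188   0.     277.0068]
 [  0.     535.1188 215.1532]
 [  0.       0.       1.    ]] [[-0.7629 -0.4484  0.4658 -0.2226]
 [-0.6464  0.5448 -0.5342  0.8815]
 [-0.0142 -0.7086 -0.7055  1.2214]
 [ 0.      0.      0.      1.    ]]
box_center [(array([318., 228., 349., 258.]), 0.97), (array([283., 254., 311., 280.]
[... 248 characters left out ...]
center [(array([334., 148., 353., 174.]), 0.78)]
label_roll_center [(array([292., 138., 315., 166.]), 0.97)]
tape_measure_center [(array([180., 291., 208., 317.]), 0.78)]
{'time': 0.8, 'joint_positions': array([ 1.0824,  0.3322, -0.0647,  1.4601,  0.0216,  1.3499, -0.0885]), 'joint_vel': array([-0.001 , -0.0001, -0.0008, -0.0008, -0.0003,  0.0001,  0.0012]), 'joint_torque': array([ -0.0005, -62.2989,   0.024 , -39.0103,  -0.0612,   0.0315,
         0.    ]), 'ee_pos': array([ 0.2807, -0.5584,  0.2226]), 'eef_rot': array([0.973 , 0.2308, 0.    , 0.    ]), 'ft_force': array([0.669 , 0.2445, 0.1922]), 'torque': array([-0.0028,  0.0088, -0.0641]), 'grip_force': 0.0, 'width': 0.08695362661955906}
```

View pics/top0.png

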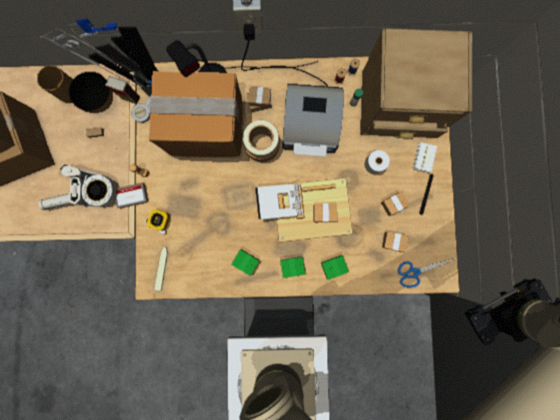

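View pics/scene0.png

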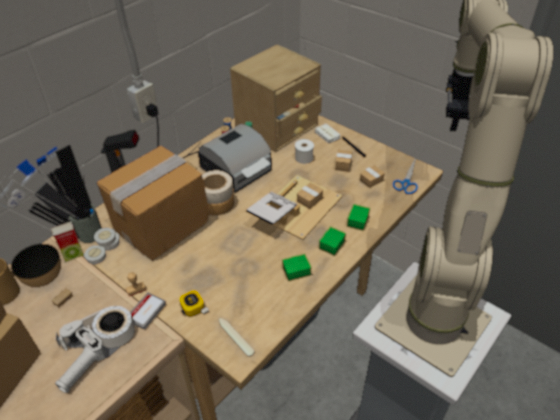

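The top view shows the jig at about (312,210), its leaf at (280,202). Candidates for the box are the brown box on the board (326,212), the green boxes (245,262), (293,267) and (335,267), and the waiting boxes (396,203) and (395,241). I choose (326,212), the only brown box on the jig's board. Next is a close crop to check it.

```bash
python3 - <<'E'
import cv2,numpy as np
a=cv2.imread('pics/top0.png')[172:247,250:358]; b=cv2.imread('pics/scene0.png')[168:246,240:348]
A=cv2.resize(a,None,fx=7,fy=7,interpolation=cv2.INTER_CUBIC);cv2.imwrite('pics/topc.png',A)
B=cv2.resize(b,None,fx=7,fy=7,interpolation=cv2.INTER_CUBIC);cv2.imwrite('pics/scenec.png',B)
E
```

```text
(no output)
```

View pics/topc.png

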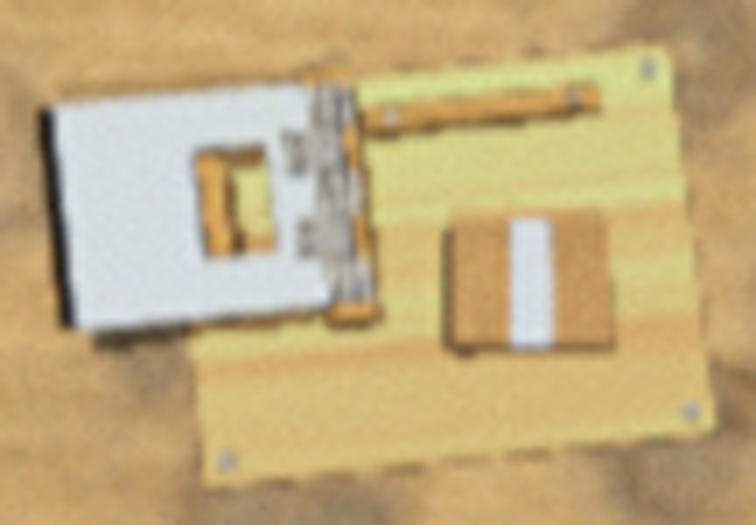

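View pics/scenec.png

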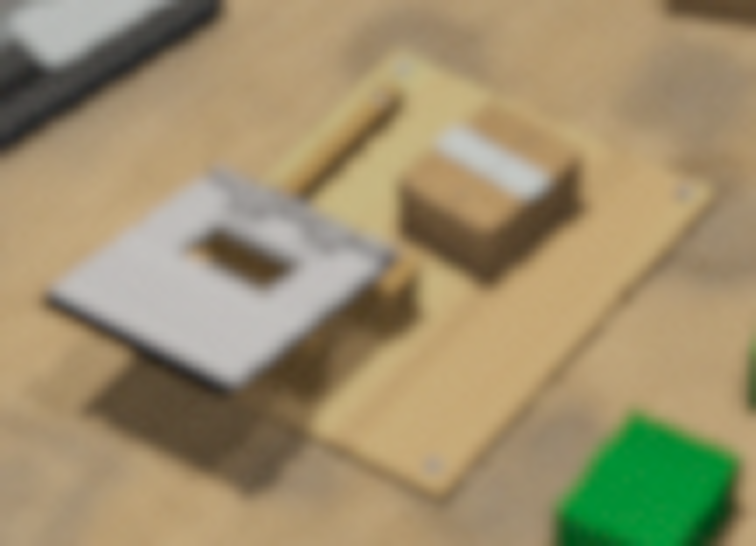

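The crop confirms a brown box with a white label stripe, centred at crop (530,280). It is almost square to the image while the jig is turned slightly. The leaf is parked, with its black trim at the left. Next I fit the jig, box and leaf poses from these corners.

```bash
cat > fit.py <<'E'
from h import *
from scipy.optimize import least_squares
np.set_printoptions(precision=4,suppress=True)
L=lambda n:dict(np.load(n))
top,sc=L('top0.npz'),L('scene0.npz')
def px(c,o): return np.array([(c[0]+.5)/7-.5+o[0],(c[1]+.5)/7-.5+o[1]])
T=lambda *c:(top,px(c,(250,172))); S=lambda *c:(sc,px(c,(240,168)))
def fit(obs,x0):
    def W(q,P): c,s=np.cos(q[2]),np.sin(q[2]); return [q[0]+c*P[0]-s*P[1],q[1]+s*P[0]+c*P[1],P[2]]
    f=lambda q:np.concatenate([proj(p,W(q,np.array(P)/1000))-m for (p,m),P in obs])
    r=least_squares(f,x0); print(r.x,'res px',r.fun.round(1)); return r.x
J=fit([(T(668,45),(80,-165,10)),(T(713,430),(-105,-165,10)),(T(207,485),(-105,75,10)),
 (S(400,50),(80,-165,10)),(S(712,185),(-105,-165,10)),(S(443,495),(-105,75,10))],[.5,-.1,0])
B=fit([(T(455,212),(28.5,36,50)),(T(605,208),(28.5,-36,50)),(T(612,345),(-28.5,-36,50)),(T(455,345),(-28.5,36,50)),
 (S(490,230),(-28.5,36,50)),(S(580,163),(-28.5,-36,50)),(S(400,183),(28.5,36,50)),(S(490,100),(28.5,-36,50))],[.5,-.1,0])
c,s=np.cos(J[2]),np.sin(J[2]);R=np.array([[c,-s],[s,c]])
print('box in jig',R.T@(B[:2]-J[:2]),B[2]-J[2])
def jw(x,y): return J[:2]+R@np.array([x,y])/1000
# leaf angle
def le(a,x,r,h): return [*jw(x,r*np.cos(a)-h*np.sin(a)),.053+(r*np.sin(a)+h*np.cos(a))/1000]
f=lambda a:np.concatenate([proj(m[0],le(a[0],x,132,4))-m[1] for m,x in [(T(42,110),71.5),(T(65,327),-28.5),(S(48,297),71.5),(S(230,388),-28.5)]])
r=least_squares(f,[.1]);print('leaf',r.x,r.fun.round(1))
for n,P in dict(nest=(21.5,-48),hinge=(21.5,0),edge=(21.5,132)).items(): print(n,jw(*P))
E
python3 fit.py
```

```text
[ 0.5657 -0.0794  0.085 ] res px [-0.7 -0.4 -0.1  0.7 -1.4  0.9 -0.4 -1.7  1.1 -0.6 -0.2 -1.4]
[ 0.5449 -0.1634 -0.0122] res px [-1.7  1.3 -0.4  1.6 -0.9  0.  -1.4  0.3  0.1 -1.2  1.  -3.2 -0.8 -2.3
  0.2 -1.6]
box in jig [-0.0278 -0.0819] -0.09723767217917556
leaf [0.1318] [-1.8 -0.  -1.7  0.8 -1.2 -0.4 -0.8 -0.2]
nest [ 0.5912 -0.1254]
hinge [ 0.5872 -0.0776]
edge [0.576  0.0539]
```

Emit:
{"method": "arm_command", "body": {"steps": [{"slide": [0.024,0.048,0],"rot": [0,0,-2.75],"grip": 0.35},{"slide": [0.024,0.048,0],"rot": [0,0,-2.75],"grip": 0.35},{"slide": [0.024,0.048,0],"rot": [0,0,-2.75],"grip": 0.35},{"slide": [0.024,0.048,0],"rot": [0,0,-2.75],"grip": 0.35},{"slide": [0.024,0.048,0],"rot": [0,0,-2.75],"grip": 0.35},{"slide": [0.024,0.048,0],"rot": [0,0,-2.75],"grip": 0.35},{"slide": [0.024,0.048,0],"rot": [0,0,-2.75],"grip": 0.35},{"slide": [0.024,0.048,0],"rot": [0,0,-2.75],"grip": 0.35}]}}

```text
time: 1.8
ee_pos: [0.4733, -0.1729, 0.2229]
eef_rot: [0.999, 0.04, 0.0, 0.0]
ft_force: [1.1, -0.3, -0.5]
width: 0.0311
grip_force: 0.0
```

```bash
python3 - <<'E'
from h import *
from scipy.spatial.transform import Rotation as R
np.set_printoptions(precision=4,suppress=True)
s=sensors.read_state();print(s['ee_pos'],R.from_quat(s['eef_rot']).as_matrix(),s['width'])
p=shot('wrist','w1');np.savez('w1.npz',**{k:p[k] for k in('intrinsics','pose')});print(p['intrinsics'],p['pose'])
E
```

```text
[ 0.4733 -0.1729  0.2229] [[ 0.9968  0.0799  0.0007]
 [ 0.0799 -0.9968 -0.0005]
 [ 0.0007  0.0006 -1.    ]] 0.03108842021971069
[[325.1923   0.     277.6461]
 [  0.     325.1923 210.7919]
 [  0.       0.       1.    ]] [[ 0.081  -0.9607 -0.2655  0.5478]
 [-0.9967 -0.0782 -0.021  -0.1669]
 [-0.0006  0.2663 -0.9639  0.3851]
 [ 0.      0.      0.      1.    ]]
```

View pics/w1.png

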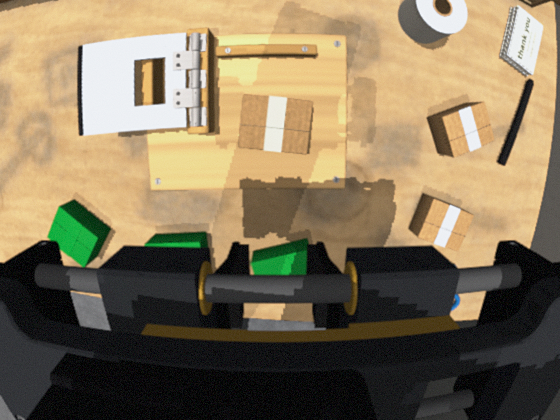

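The wrist view shows the box top at (239–313, 92–154), the board corners at (346,35), (346,189) and (148,189), and the leaf trim at (81,46–134). I refit from these.

```bash
cat > fit2.py <<'E'
from h import *
import h
from scipy.optimize import least_squares
np.set_printoptions(precision=4,suppress=True)
w=dict(np.load('w1.npz'))
def proj(p,X):
    T=p['pose'];c=T[:3,:3].T@(np.asarray(X,float)-T[:3,3]);K=p['intrinsics'];rho=np.hypot(c[0],c[1]);t=np.arctan2(rho,c[2])
    return K[:2,2]+K[0,0]*t*c[:2]/rho
def fit(obs,x0):
    def W(q,P): c,s=np.cos(q[2]),np.sin(q[2]); return [q[0]+c*P[0]-s*P[1],q[1]+s*P[0]+c*P[1],P[2]]
    f=lambda q:np.concatenate([proj(w,W(q,np.array(P)/1000))-m for m,P in obs])
    r=least_squares(f,x0); print(r.x,'res px',r.fun.round(1)); return r.x
J=fit([((346,35),(80,-165,10)),((346,189),(-105,-165,10)),((148,189),(-105,75,10)),((214,131),(-36,-12,47)),((213,28),(80,-12,47))],[.5,-.1,0])
B=fit([((243,92),(28.5,36,50)),((313,96),(28.5,-36,50)),((308,154),(-28.5,-36,50)),((239,150),(-28.5,36,50))],[.5,-.1,0])
c,s=np.cos(J[2]),np.sin(J[2]);R=np.array([[c,-s],[s,c]])
print('box in jig',R.T@(B[:2]-J[:2]),B[2]-J[2])
def jw(x,y): return J[:2]+R@np.array([x,y])/1000
def le(a,x,r,h): return [*jw(x,r*np.cos(a)-h*np.sin(a)),.053+(r*np.sin(a)+h*np.cos(a))/1000]
f=lambda a:np.concatenate([proj(w,le(a[0],x,132,2))-m for m,x in [((82,46),71.5),((80,134),-28.5)]])
r=least_squares(f,[.1]);print('leaf',r.x,r.fun.round(1))
for n,P in dict(nest=(21.5,-48),hinge=(21.5,0),edge=(21.5,132)).items(): print(n,jw(*P))
E
python3 fit2.py
```

```text
[ 0.5691 -0.0825  0.0774] res px [ 3.4  0.2  0.6  0.8  2.6  0.8 -3.7  1.  -2.2 -2.9]
[ 0.5482 -0.1647  0.0146] res px [-0.8  1.3 -0.1  1.9  0.7 -1.3  0.1 -1.8]
box in jig [-0.0272 -0.0803] -0.06278922626551706
leaf [0.129] [-0.7 -1.4  1.4 -0.1]
nest [ 0.5943 -0.1287]
hinge [ 0.5905 -0.0809]
edge [0.5803 0.0507]
```

Emit:
{"method": "arm_command", "body": {"steps": [{"slide": [0,0,-0.05],"grip": 0.35},{"slide": [0,0,-0.05],"grip": 0.35},{"slide": [0,0,-0.05],"grip": 0.35},{"slide": [0,0,-0.043],"grip": 0.35},{"slide": [0.008,0.0006,0],"grip": 0.35},{"slide": [0.008,0.0006,0],"grip": 0.35},{"slide": [0.008,0.0006,0],"grip": 0.35},{"slide": [0.008,0.0006,0],"grip": 0.35}]}}

```text
schema error: expected keys rot, slide, grip
```

Emit:
{"method": "arm_command", "body": {"steps": [{"slide": [0.006,0.0005,0],"grip": 0.35},{"slide": [0.006,0.0005,0],"grip": 0.35},{"slide": [0.006,0.0005,0],"grip": 0.35},{"slide": [0.006,0.0005,0],"grip": 0.35},{"slide": [0.006,0.0005,0],"grip": 0.35},{"slide": [0.006,0.0005,0],"grip": 0.35},{"slide": [0.006,0.0005,0],"grip": 0.35},{"slide": [0.003,0.0002,0],"grip": 0.35}]}}

```text
schema error: expected keys rot, slide, grip
```

Emit:
{"method": "arm_command", "body": {"steps": [{"rot": [0,0,0],"slide": [0,0,-0.05],"grip": 0.35},{"rot": [0,0,0],"slide": [0,0,-0.05],"grip": 0.35},{"rot": [0,0,0],"slide": [0,0,-0.05],"grip": 0.35},{"rot": [0,0,0],"slide": [0,0,-0.043],"grip": 0.35},{"rot": [0,0,0],"slide": [0.008,0.0006,0],"grip": 0.35},{"rot": [0,0,0],"slide": [0.008,0.0006,0],"grip": 0.35},{"rot": [0,0,0],"slide": [0.008,0.0006,0],"grip": 0.35},{"rot": [0,0,0],"slide": [0.008,0.0006,0],"grip": 0.35}]}}

```text
time: 2.85
ee_pos: [0.5062, -0.1723, 0.0309]
eef_rot: [0.999, 0.041, 0.001, 0.001]
ft_force: [-1.4, -0.8, 0.8]
width: 0.0304
grip_force: 0.4
```

Emit:
{"method": "arm_command", "body": {"steps": [{"rot": [0,0,0],"slide": [0.006,0.0005,0],"grip": 0.35},{"rot": [0,0,0],"slide": [0.006,0.0005,0],"grip": 0.35},{"rot": [0,0,0],"slide": [0.006,0.0005,0],"grip": 0.35},{"rot": [0,0,0],"slide": [0.006,0.0005,0],"grip": 0.35},{"rot": [0,0,0],"slide": [0.006,0.0005,0],"grip": 0.35},{"rot": [0,0,0],"slide": [0.006,0.0005,0],"grip": 0.35},{"rot": [0,0,0],"slide": [0.006,0.0005,0],"grip": 0.35},{"rot": [0,0,0],"slide": [0.003,0.0002,0],"grip": 0.35}]}}

```text
time: 3.85
ee_pos: [0.5501, -0.1682, 0.0295]
eef_rot: [0.999, 0.041, 0.0, -0.0]
ft_force: [-2.4, 0.4, 1.2]
width: 0.0303
grip_force: 0.7
```

Emit:
{"method": "arm_command", "body": {"steps": [{"rot": [0,0,0],"slide": [0.002,0.0002,0],"grip": 0.35},{"rot": [0,0,0],"slide": [0.002,0.0002,0],"grip": 0.35},{"rot": [0,0,0],"slide": [0.002,0.0002,0],"grip": 0.35},{"rot": [0,0,0],"slide": [0.002,0.0002,0],"grip": 0.35},{"rot": [0,0,0],"slide": [0.001,0.0001,0],"grip": 0.35},{"rot": [0,0,0],"slide": [0.001,0.0001,0],"grip": 0.35},{"rot": [0,0,0],"slide": [0,0,0],"grip": 0.35},{"rot": [0,0,0],"slide": [0,0,0],"grip": 0.35}]}}

```text
time: 4.85
ee_pos: [0.5571, -0.1678, 0.0294]
eef_rot: [0.999, 0.041, -0.003, 0.0]
ft_force: [-14.2, -0.2, 10.9]
width: 0.0301
grip_force: 6.9
```

Emit:
{"method": "arm_command", "body": {"steps": [{"rot": [0,0,0],"slide": [-0.02,-0.0016,0],"grip": 0.35},{"rot": [0,0,0],"slide": [-0.013,-0.001,0],"grip": 0.35},{"rot": [0,0,0],"slide": [0,0,0.05],"grip": 0.2},{"rot": [0,0,10],"slide": [0,0,0.04],"grip": 0.2},{"rot": [0,0,10],"slide": [0.02,-0.014,0],"grip": 0.2},{"rot": [0,0,10],"slide": [0.02,-0.014,0],"grip": 0.2},{"rot": [0,0,10],"slide": [0.02,-0.014,0],"grip": 0.2},{"rot": [0,0,10],"slide": [0.012,-0.014,0],"grip": 0.2}]}}

```text
time: 5.85
ee_pos: [0.5997, -0.2262, 0.1196]
eef_rot: [0.887, 0.462, 0.0, 0.0]
ft_force: [-0.0, -1.4, 0.2]
width: 0.0174
grip_force: 0.0
```

Emit:
{"method": "arm_command", "body": {"steps": [{"rot": [0,0,10],"slide": [0,0,0],"grip": 0.2},{"rot": [0,0,10],"slide": [0,0,0],"grip": 0.2},{"rot": [0,0,10],"slide": [0,0,0],"grip": 0.2},{"rot": [0,0,10],"slide": [0,0,0],"grip": 0.2},{"rot": [0,0,0],"slide": [0,0,0],"grip": 0.2},{"rot": [0,0,0],"slide": [0,0,0],"grip": 0.2},{"rot": [0,0,0],"slide": [0,0,0],"grip": 0.2},{"rot": [0,0,0],"slide": [0,0,0],"grip": 0.2}]}}

```text
time: 6.85
ee_pos: [0.5988, -0.2259, 0.1197]
eef_rot: [0.678, 0.735, 0.0, 0.0]
ft_force: [-0.8, 0.3, 1.0]
width: 0.0175
grip_force: 0.0
```

```bash
python3 - <<'E'
from h import *
np.set_printoptions(precision=4,suppress=True)
s=sensors.read_state();print(s['joint_positions'],s['ee_pos'],s['eef_rot'])
p=shot('wrist','w2');np.savez('w2.npz',**{k:p[k] for k in('intrinsics','pose')})
E
```

```text
[ 0.7236  0.5017 -0.5817  1.5176  0.2866  1.2081  0.1772] [ 0.5988 -0.2259  0.1197] [0.678  0.7351 0.     0.0001]
```

View pics/w2.png

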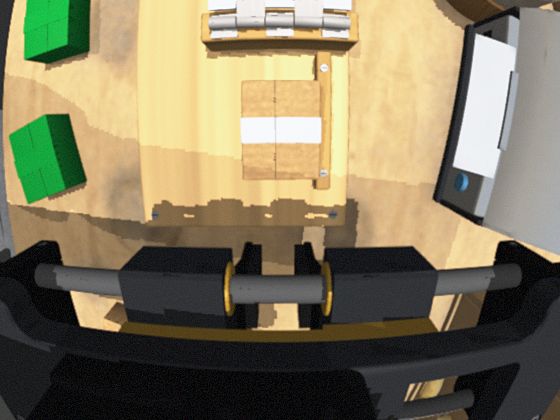

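The wrist view shows the box (242–321, 80–182) flush and parallel to the end stop (322), with a gap to the spine (50→80). I now descend and push along +y.

Emit:
{"method": "arm_command", "body": {"steps": [{"rot": [0,0,0],"slide": [0,0,-0.045],"grip": 0.2},{"rot": [0,0,0],"slide": [0,0,-0.043],"grip": 0.2},{"rot": [0,0,0],"slide": [-0.0005,0.006,0],"grip": 0.2},{"rot": [0,0,0],"slide": [-0.0005,0.006,0],"grip": 0.2},{"rot": [0,0,0],"slide": [-0.0005,0.006,0],"grip": 0.2},{"rot": [0,0,0],"slide": [-0.0005,0.006,0],"grip": 0.2},{"rot": [0,0,0],"slide": [-0.0005,0.006,0],"grip": 0.2},{"rot": [0,0,0],"slide": [-0.0005,0.006,0],"grip": 0.2}]}}

```text
time: 7.9
ee_pos: [0.5958, -0.1898, 0.0319]
eef_rot: [0.678, 0.735, 0.0, 0.0]
ft_force: [-0.5, -2.1, 1.2]
width: 0.0175
grip_force: 0.8
```

Emit:
{"method": "arm_command", "body": {"steps": [{"rot": [0,0,0],"slide": [-0.0002,0.003,0],"grip": 0.2},{"rot": [0,0,0],"slide": [-0.0002,0.003,0],"grip": 0.2},{"rot": [0,0,0],"slide": [-0.0002,0.003,0],"grip": 0.2},{"rot": [0,0,0],"slide": [-0.0002,0.003,0],"grip": 0.2},{"rot": [0,0,0],"slide": [-0.0002,0.002,0],"grip": 0.2},{"rot": [0,0,0],"slide": [-0.0001,0.001,0],"grip": 0.2},{"rot": [0,0,0],"slide": [0,0,0],"grip": 0.2},{"rot": [0,0,0],"slide": [0,0,0],"grip": 0.2}]}}

```text
time: 8.9
ee_pos: [0.5945, -0.1747, 0.0314]
eef_rot: [0.678, 0.735, 0.0, -0.0]
ft_force: [-0.6, 0.0, 0.3]
width: 0.0175
grip_force: 0.0
```

Emit:
{"method": "arm_command", "body": {"steps": [{"rot": [0,0,0],"slide": [-0.0001,0.001,0],"grip": 0.2},{"rot": [0,0,0],"slide": [-0.0001,0.001,0],"grip": 0.2},{"rot": [0,0,0],"slide": [-0.0001,0.001,0],"grip": 0.2},{"rot": [0,0,0],"slide": [-0.0001,0.001,0],"grip": 0.2},{"rot": [0,0,0],"slide": [-0.0001,0.001,0],"grip": 0.2},{"rot": [0,0,0],"slide": [-0.0001,0.001,0],"grip": 0.2},{"rot": [0,0,0],"slide": [0,0,0],"grip": 0.2},{"rot": [0,0,0],"slide": [0,0,0],"grip": 0.2}]}}

```text
time: 9.9
ee_pos: [0.5944, -0.1735, 0.0321]
eef_rot: [0.679, 0.734, -0.001, 0.002]
ft_force: [2.1, -12.6, -1.8]
width: 0.0176
grip_force: 6.6
```

Emit:
{"method": "arm_command", "body": {"steps": [{"rot": [0,0,0],"slide": [0.0016,-0.02,0],"grip": 0.2},{"rot": [0,0,0],"slide": [0,0,0.05],"grip": 0.2},{"rot": [0,0,0],"slide": [-0.028,0.0195,0],"grip": 0.2},{"rot": [0,0,0],"slide": [-0.028,0.0195,0],"grip": 0.2},{"rot": [0,0,0],"slide": [-0.028,0.0195,0],"grip": 0.2},{"rot": [0,0,0],"slide": [0,0,0],"grip": 0.2},{"rot": [0,0,0],"slide": [0,0,-0.052],"grip": 0.2},{"rot": [0,0,0],"slide": [0,0,0],"grip": 0.2}]}}

```text
time: 10.9
ee_pos: [0.5095, -0.1304, 0.0269]
eef_rot: [0.678, 0.735, -0.001, -0.003]
ft_force: [-0.0, -0.5, 0.7]
width: 0.0174
grip_force: 0.0
```

Emit:
{"method": "arm_command", "body": {"steps": [{"rot": [0,0,0],"slide": [0.006,0.0005,0],"grip": 0.2},{"rot": [0,0,0],"slide": [0.006,0.0005,0],"grip": 0.2},{"rot": [0,0,0],"slide": [0.006,0.0005,0],"grip": 0.2},{"rot": [0,0,0],"slide": [0.004,0.0003,0],"grip": 0.2},{"rot": [0,0,0],"slide": [0.003,0.0002,0],"grip": 0.2},{"rot": [0,0,0],"slide": [0.002,0.0002,0],"grip": 0.2},{"rot": [0,0,0],"slide": [0.001,0.0001,0],"grip": 0.2},{"rot": [0,0,0],"slide": [0,0,0],"grip": 0.2}]}}

```text
time: 11.9
ee_pos: [0.5396, -0.1281, 0.0295]
eef_rot: [0.678, 0.735, 0.0, -0.0]
ft_force: [-0.0, 0.4, 0.2]
width: 0.0177
grip_force: 0.0
```

Emit:
{"method": "arm_command", "body": {"steps": [{"rot": [0,0,0],"slide": [0.0015,0.0001,0],"grip": 0.2},{"rot": [0,0,0],"slide": [0.0015,0.0001,0],"grip": 0.2},{"rot": [0,0,0],"slide": [0.0015,0.0001,0],"grip": 0.2},{"rot": [0,0,0],"slide": [0.0015,0.0001,0],"grip": 0.2},{"rot": [0,0,0],"slide": [0.001,0.0001,0],"grip": 0.2},{"rot": [0,0,0],"slide": [0.001,0.0001,0],"grip": 0.2},{"rot": [0,0,0],"slide": [0,0,0],"grip": 0.2},{"rot": [0,0,0],"slide": [0,0,0],"grip": 0.2}]}}

```text
time: 12.9
ee_pos: [0.5471, -0.1276, 0.0295]
eef_rot: [0.678, 0.735, -0.0, -0.0]
ft_force: [-5.1, 0.2, 3.0]
width: 0.0174
grip_force: 2.8
```

Emit:
{"method": "arm_command", "body": {"steps": [{"rot": [0,0,0],"slide": [0.001,0.0001,0],"grip": 0.2},{"rot": [0,0,0],"slide": [0.001,0.0001,0],"grip": 0.2},{"rot": [0,0,0],"slide": [0.001,0.0001,0],"grip": 0.2},{"rot": [0,0,0],"slide": [0,0,0],"grip": 0.2},{"rot": [0,0,0],"slide": [-0.02,-0.0016,0],"grip": 0.2},{"rot": [0,0,0],"slide": [0,0,0.05],"grip": 0},{"rot": [0,0,0],"slide": [0,0,0.05],"grip": 0},{"rot": [0,0,0],"slide": [0,0,0.04],"grip": 0}]}}

```text
time: 13.9
ee_pos: [0.5315, -0.1287, 0.172]
eef_rot: [0.677, 0.736, 0.001, 0.001]
ft_force: [0.9, -0.6, -0.5]
width: 0.0012
grip_force: 0.0
```

```bash
python3 - <<'E'
from h import *
p=shot('wrist','w3');cv2.imwrite('pics/w3c.png',cv2.resize(cv2.imread('pics/w3.png')[0:260,160:480],None,fx=2.3,fy=2.3,interpolation=cv2.INTER_CUBIC))
s=sensors.read_state();print(s['ee_pos'],s['joint_positions'])
E
```

```text
[ 0.53378319 -0.12883193  0.17694562] [ 0.73766573  0.25614258 -0.67280345  1.70499616  0.16999618  1.23008458
  0.10745614]
```

View pics/w3c.png

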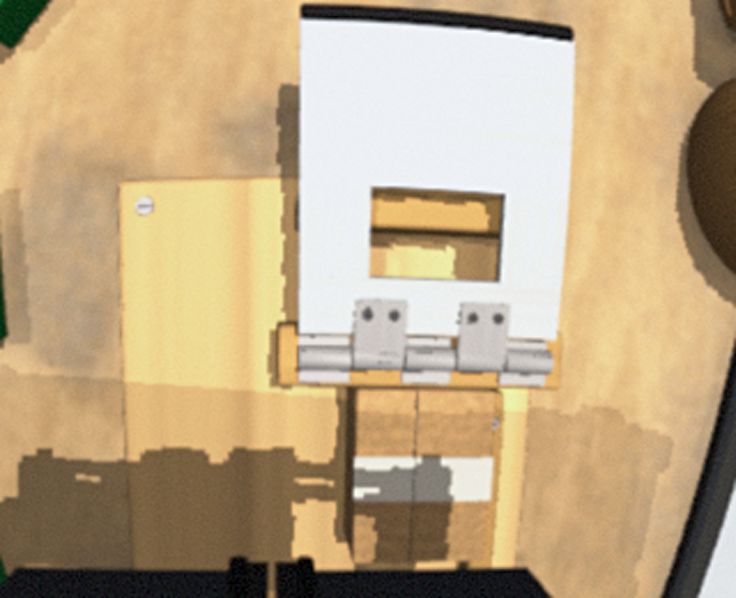

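The crop shows the box top (355–497, 390–565) touching the spine's face (y≈388) and the end stop (497), and it looks square. Next I move out beyond the leaf's edge and tilt the tool.

Emit:
{"method": "arm_command", "body": {"steps": [{"rot": [0,0,0],"slide": [0.008,0.047,0],"grip": 0},{"rot": [0,0,0],"slide": [0.008,0.047,0],"grip": 0},{"rot": [0,0,0],"slide": [0.008,0.047,0],"grip": 0},{"rot": [-8,-0.6,0],"slide": [0.008,0.047,0],"grip": 0},{"rot": [-8,-0.6,0],"slide": [0.008,0.047,0],"grip": 0},{"rot": [-8,-0.6,0],"slide": [0,0,0],"grip": 0},{"rot": [-8,-0.6,0],"slide": [0,0,0],"grip": 0},{"rot": [-8,-0.6,0],"slide": [0,0,0],"grip": 0}]}}

```text
time: 14.95
ee_pos: [0.5712, 0.1072, 0.1697]
eef_rot: [0.636, 0.691, -0.234, 0.253]
ft_force: [0.3, -0.5, -0.8]
width: 0.0005
grip_force: 0.0
```

```bash
python3 - <<'E'
from h import *
from scipy.spatial.transform import Rotation as R
np.set_printoptions(precision=3,suppress=True)
s=sensors.read_state();print(s['ee_pos'],s['joint_positions'],R.from_quat(s['eef_rot']).as_matrix())
E
```

```text
[0.571 0.107 0.17 ] [-0.145  0.564 -0.637  1.527  0.84   1.686 -0.839] [[-0.064  0.997  0.051]
 [ 0.76   0.082 -0.645]
 [-0.647 -0.002 -0.763]]
```

Emit:
{"method": "arm_command", "body": {"steps": [{"rot": [0,0,0],"slide": [0,0,-0.047],"grip": 0},{"rot": [0,0,0],"slide": [0,0,-0.047],"grip": 0},{"rot": [0,0,0],"slide": [0,0,-0.045],"grip": 0},{"rot": [0,0,0],"slide": [0.001,-0.012,0],"grip": 0},{"rot": [0,0,0],"slide": [0.001,-0.012,0],"grip": 0},{"rot": [0,0,0],"slide": [0.001,-0.012,0],"grip": 0},{"rot": [0,0,0],"slide": [0.001,-0.012,0],"grip": 0},{"rot": [0,0,0],"slide": [0.001,-0.012,0],"grip": 0}]}}

```text
time: 15.95
ee_pos: [0.5761, 0.0452, 0.0314]
eef_rot: [0.637, 0.691, -0.234, 0.251]
ft_force: [0.8, -0.7, 0.6]
width: 0.0004
grip_force: 0.0
```

```bash
cat > plan.py <<'E'
from h import *
s=sensors.read_state(); J=np.array([.568,-.081]);yaw=.08;c,sn=np.cos(yaw),np.sin(yaw);R=np.array([[c,-sn],[sn,c]])
j=R.T@(s['ee_pos'][:2]-J)*1000; print('jig',j,s['ee_pos'][2]*1000)
def T(a):
    th=np.clip(np.pi/2-a,0,np.radians(40))
    C=np.array([0,53])+128*np.array([np.cos(a),np.sin(a)])
    if a<np.pi/2: t=C-13.5*np.array([-np.cos(th),np.sin(th)])-30*np.array([np.sin(th),np.cos(th)])
    else: t=np.array([9.5,53])+98*np.array([np.cos(a),np.sin(a)])+2.5*np.array([np.sin(a),-np.cos(a)])
    return t,th
prev=np.array([j[1],s['ee_pos'][2]*1000]);pth=np.radians(40)
for a in list(np.linspace(.13,np.pi/2,16))+list(np.linspace(np.pi/2,3.05,17)[1:]):
    t,th=T(a);d=t-prev
    print('a%.2f T(%.0f,%.0f) slide [%.4f,%.4f,%.4f] rot %.1f'%(a,*t,-sn*d[0]/1e3,c*d[0]/1e3,d[1]/1e3,np.degrees(pth-th)))
    prev,pth=t,th
E
python3 plan.py
```

```text
jig [ 18.1133232  125.17656528] 31.367846543190545
a0.13 T(118,38) slide [0.0006,-0.0072,0.0066] rot 0.0
a0.23 T(116,50) slide [0.0002,-0.0022,0.0121] rot 0.0
a0.32 T(112,62) slide [0.0003,-0.0033,0.0118] rot 0.0
a0.42 T(108,73) slide [0.0004,-0.0044,0.0115] rot 0.0
a0.51 T(103,84) slide [0.0004,-0.0055,0.0110] rot 0.0
a0.61 T(96,95) slide [0.0005,-0.0065,0.0104] rot 0.0
a0.71 T(88,104) slide [0.0006,-0.0075,0.0097] rot 0.0
a0.80 T(80,113) slide [0.0007,-0.0084,0.0090] rot 0.0
a0.90 T(72,121) slide [0.0007,-0.0084,0.0079] rot 1.5
a0.99 T(65,128) slide [0.0005,-0.0069,0.0066] rot 5.5
a1.09 T(57,134) slide [0.0006,-0.0074,0.0059] rot 5.5
a1.19 T(49,139) slide [0.0006,-0.0080,0.0051] rot 5.5
a1.28 T(41,143) slide [0.0007,-0.0084,0.0043] rot 5.5
a1.38 T(32,147) slide [0.0007,-0.0088,0.0035] rot 5.5
a1.47 T(23,149) slide [0.0007,-0.0091,0.0026] rot 5.5
a1.57 T(12,151) slide [0.0009,-0.0108,0.0017] rot 5.5
a1.66 T(3,151) slide [0.0007,-0.0090,-0.0002] rot 0.0
a1.76 T(-6,150) slide [0.0007,-0.0090,-0.0010] rot 0.0
a1.85 T(-15,148) slide [0.0007,-0.0088,-0.0018] rot 0.0
a1.94 T(-24,145) slide [0.0007,-0.0086,-0.0027] rot 0.0
a2.03 T(-32,142) slide [0.0007,-0.0084,-0.0034] rot 0.0
a2.13 T(-40,138) slide [0.0006,-0.0080,-0.0042] rot 0.0
a2.22 T(-48,133) slide [0.0006,-0.0076,-0.0049] rot 0.0
a2.31 T(-55,127) slide [0.0006,-0.0071,-0.0056] rot 0.0
a2.40 T(-61,121) slide [0.0005,-0.0065,-0.0062] rot 0.0
a2.50 T(-67,114) slide [0.0005,-0.0059,-0.0068] rot 0.0
a2.59 T(-73,107) slide [0.0004,-0.0053,-0.0073] rot 0.0
a2.68 T(-77,99) slide [0.0004,-0.0046,-0.0078] rot 0.0
a2.77 T(-81,91) slide [0.0003,-0.0039,-0.0082] rot 0.0
a2.87 T(-84,82) slide [0.0002,-0.0031,-0.0085] rot 0.0
a2.96 T(-86,73) slide [0.0002,-0.0023,-0.0088] rot 0.0
a3.05 T(-88,64) slide [0.0001,-0.0015,-0.0089] rot 0.0
```

Emit:
{"method": "arm_command", "body": {"steps": [{"rot": [0,0,0],"slide": [0.0006,-0.007,0.0066],"grip": 0},{"rot": [0,0,0],"slide": [0.0002,-0.0022,0.012],"grip": 0},{"rot": [0,0,0],"slide": [0.0003,-0.0033,0.012],"grip": 0},{"rot": [0,0,0],"slide": [0.0004,-0.0044,0.0115],"grip": 0},{"rot": [0,0,0],"slide": [0.0004,-0.0055,0.011],"grip": 0},{"rot": [0,0,0],"slide": [0.0005,-0.0065,0.0104],"grip": 0},{"rot": [0,0,0],"slide": [0.0006,-0.0075,0.0097],"grip": 0},{"rot": [0,0,0],"slide": [0.0007,-0.0084,0.009],"grip": 0}]}}

```text
time: 16.95
ee_pos: [0.5795, 0.0007, 0.1136]
eef_rot: [0.637, 0.691, -0.234, 0.251]
ft_force: [0.6, 2.5, -0.2]
width: 0.0008
grip_force: 1.2
```

```bash
python3 - <<'E'
from h import *
p=shot('scene','s2');cv2.imwrite('pics/s2c.png',cv2.resize(cv2.imread('pics/s2.png')[120:280,200:400],None,fx=3.5,fy=3.5,interpolation=cv2.INTER_CUBIC))
E
python3 plan.py|head -1
```

```text
jig [18.34644962 79.0675332 ] 114.77358629667545
```

View pics/s2c.png

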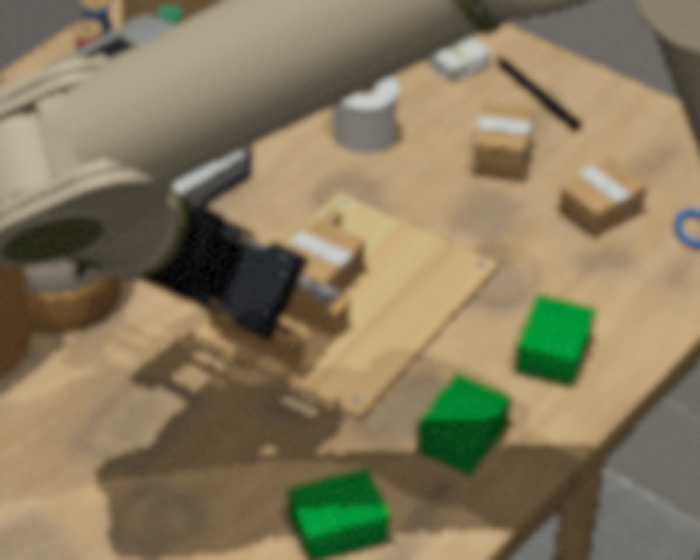

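The leaf is no longer parked: it is hidden behind the gripper at about (250,290), and the tool reads a 2.5 N contact. The box is still in its corner (325,250). I carry on along the arc.

Emit:
{"method": "arm_command", "body": {"steps": [{"rot": [1.5,0.1,0],"slide": [0.0007,-0.0084,0.0079],"grip": 0},{"rot": [5.5,0.44,0],"slide": [0.0005,-0.007,0.0066],"grip": 0},{"rot": [5.5,0.44,0],"slide": [0.0006,-0.0074,0.0059],"grip": 0},{"rot": [5.5,0.44,0],"slide": [0.0006,-0.008,0.005],"grip": 0},{"rot": [5.5,0.44,0],"slide": [0.0007,-0.0084,0.0043],"grip": 0},{"rot": [5.5,0.44,0],"slide": [0.0007,-0.0088,0.0035],"grip": 0},{"rot": [5.5,0.44,0],"slide": [0.0007,-0.009,0.0026],"grip": 0},{"rot": [5.5,0.44,0],"slide": [0.0009,-0.0108,0.0017],"grip": 0}]}}

```text
time: 18.0
ee_pos: [0.5848, -0.0675, 0.1512]
eef_rot: [0.677, 0.736, 0.001, -0.001]
ft_force: [-1.1, 1.5, -1.5]
width: 0.0008
grip_force: 0.9
```

Emit:
{"method": "arm_command", "body": {"steps": [{"rot": [0,0,0],"slide": [0.0007,-0.009,-0.0002],"grip": 0},{"rot": [0,0,0],"slide": [0.0007,-0.009,-0.001],"grip": 0},{"rot": [0,0,0],"slide": [0.0007,-0.0088,-0.0018],"grip": 0},{"rot": [0,0,0],"slide": [0.0007,-0.0086,-0.0027],"grip": 0},{"rot": [0,0,0],"slide": [0.0007,-0.0084,-0.0034],"grip": 0},{"rot": [0,0,0],"slide": [0.0006,-0.008,-0.0042],"grip": 0},{"rot": [0,0,0],"slide": [0.0006,-0.0076,-0.0049],"grip": 0},{"rot": [0,0,0],"slide": [0.0006,-0.0071,-0.0056],"grip": 0}]}}

```text
time: 19.0
ee_pos: [0.59, -0.1333, 0.1259]
eef_rot: [0.677, 0.736, -0.001, -0.001]
ft_force: [0.3, 0.7, 0.3]
width: 0.0003
grip_force: 0.8
```

```bash
python3 plan.py|head -1
```

```text
jig [ 17.75943175 -53.89040764] 125.94609354743675
```

Emit:
{"method": "arm_command", "body": {"steps": [{"rot": [0,0,0],"slide": [0.0005,-0.0065,-0.0062],"grip": 0},{"rot": [0,0,0],"slide": [0.0005,-0.0059,-0.0068],"grip": 0},{"rot": [0,0,0],"slide": [0.0004,-0.0053,-0.0073],"grip": 0},{"rot": [0,0,0],"slide": [0.0004,-0.0046,-0.0078],"grip": 0},{"rot": [0,0,0],"slide": [0.0003,-0.0039,-0.0082],"grip": 0},{"rot": [0,0,0],"slide": [0.0002,-0.0031,-0.0085],"grip": 0},{"rot": [0,0,0],"slide": [0.0002,-0.0023,-0.0088],"grip": 0},{"rot": [0,0,0],"slide": [0.0001,-0.0008,-0.006],"grip": 0}]}}

```text
time: 20.0
ee_pos: [0.5926, -0.1657, 0.0663]
eef_rot: [0.677, 0.736, -0.001, -0.001]
ft_force: [-0.0, -0.9, 1.3]
width: 0.0001
grip_force: 0.6
```

Emit:
{"method": "arm_command", "body": {"steps": [{"rot": [0,0,0],"slide": [0,0,-0.002],"grip": 0},{"rot": [0,0,0],"slide": [0,0,-0.002],"grip": 0},{"rot": [0,0,0],"slide": [0,0,-0.002],"grip": 0},{"rot": [0,0,0],"slide": [0,0,-0.001],"grip": 0},{"rot": [0,0,0],"slide": [0,0,-0.001],"grip": 0},{"rot": [0,0,0],"slide": [0,0,-0.001],"grip": 0},{"rot": [0,0,0],"slide": [0,0,-0.001],"grip": 0},{"rot": [0,0,0],"slide": [0,0,0],"grip": 0}]}}

```text
time: 21.0
ee_pos: [0.5926, -0.1652, 0.0568]
eef_rot: [0.677, 0.736, -0.001, -0.001]
ft_force: [-0.3, 0.2, 1.0]
width: 0.0005
grip_force: 0.2
```

Emit:
{"method": "arm_command", "body": {"steps": [{"rot": [0,0,0],"slide": [0,0,-0.001],"grip": 0},{"rot": [0,0,0],"slide": [0,0,-0.001],"grip": 0},{"rot": [0,0,0],"slide": [0,0,-0.001],"grip": 0},{"rot": [0,0,0],"slide": [0,0,-0.001],"grip": 0},{"rot": [0,0,0],"slide": [0,0,0],"grip": 0},{"rot": [0,0,0],"slide": [0,0,0],"grip": 0},{"rot": [0,0,0],"slide": [0,0,0],"grip": 0},{"rot": [0,0,0],"slide": [0,0,0],"grip": 0}]}}

```text
time: 22.0
ee_pos: [0.5927, -0.1653, 0.0553]
eef_rot: [0.677, 0.736, -0.001, -0.001]
ft_force: [-10.9, 1.1, 25.2]
width: 0.0006
grip_force: 12.6
```

Emit:
{"method": "arm_command", "body": {"steps": [{"rot": [0,0,0],"slide": [0,0,0.005],"grip": 0},{"rot": [0,0,0],"slide": [0,0,0.04],"grip": 0},{"rot": [0,0,0],"slide": [-0.02,0,0.05],"grip": 0},{"rot": [0,0,0],"slide": [-0.05,0,0.03],"grip": 0},{"rot": [0,0,0],"slide": [-0.05,0,0.02],"grip": 0},{"rot": [0,0,0],"slide": [0,-0.05,0.02],"grip": 0},{"rot": [0,0,0],"slide": [0,-0.05,0],"grip": 0},{"rot": [0,0,0],"slide": [0,0,0],"grip": 0}]}}

```text
time: 23.0
ee_pos: [0.4713, -0.2694, 0.2173]
eef_rot: [0.68, 0.734, -0.001, -0.001]
ft_force: [0.2, 0.6, 0.1]
width: 0.0001
grip_force: 0.0
```

```bash
python3 - <<'E'
from h import *
p=shot('wrist','w4');q=shot('scene','s3')
a=cv2.resize(cv2.imread('pics/w4.png')[0:250,200:560],None,fx=1.1,fy=1.2)[:300]
b=cv2.resize(cv2.imread('pics/s3.png')[160:250,240:350],None,fx=3.6,fy=3.33,interpolation=cv2.INTER_CUBIC)[:300]
h=min(len(a),len(b));o=np.hstack([a[:h],b[:h]]);print(o.shape);cv2.imwrite('pics/fin.png',o[:, :800])
E
```

```text
(300, 792, 3)
```

View pics/fin.png

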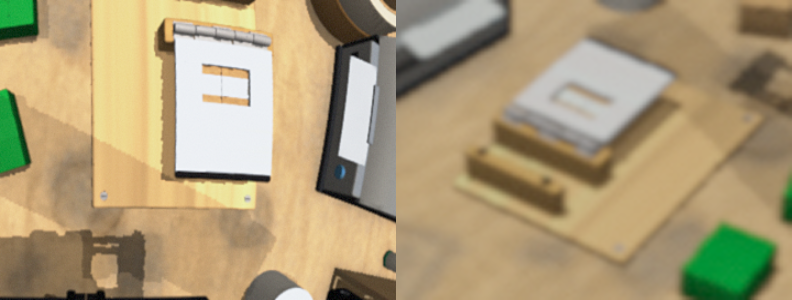

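The leaf lies turned over and level, with the box's label stripe showing through its window (225,87), and the arm is clear. I hand in the job.

```bash
python3 -c "
from bench import order
print(order.close_job())"
```

```text
the job is handed in; nothing more can be done
None
```

The box was pushed flush into the corner of the spine and end stop, the leaf was turned over and pressed flat on it at about 25 N, and the job was handed in at about 23 s (no verdict was returned).

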